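# Slide a spacer strip out of its tray and fit it on the alignment stand

## Robot

A 6-joint arm with a two-finger parallel gripper is mounted at the origin on the work surface. World frame = base frame: x ahead of the robot, y to its left, z up, the work surface at z = 0. Lengths are in mm, angles in rad, forces in N, time in s.
With the tool pointing down it reaches from about 350 to 775 mm from the base axis. Payload 7.3 kg.
Tool frame: the origin (TCP) lies on the centre line of the jaws, within the pads' length; the fingertips stand 22 mm ahead of it and the grasp point (between the pads) lies 3 mm ahead of it; z points along the fingers, y is the direction in which the jaws open and shut (so a half turn about z gives the same grasp; the last joint's range is limited). The gripper opens to 92 mm and grips with 3 to 60 N. Pads are 19 mm wide; open, the fingers measure 130 mm over their backs; the gripper's body (75 mm by 190 mm) begins 47 mm behind the grasp point.
Start: joints at [1.166, 0.342, 1.524, -0, 1.275, -0.146], TCP at [134.342, 507.538, 248.741] pointing down, gripper open.
Joint ranges: [-2.53, 2.53], [-0.77, 2.02], [0.04, 2.7], [-1, 4.14], [0.28, 2.66], [-3.11, 3.11]. Speed limits (rad/s): [2.57, 2.57, 3.14, 3.14, 3.14, 3.14].

## Interface

Orientations are given as [roll, pitch, yaw] about the fixed x, y, z axes, in that order (R = Rz(yaw) Ry(pitch) Rx(roll)).
In Python, from plant import get_obs, capture, bot, spot_in gives the robot as it stands.
- The arm moves only by the shell command python3 -m handwheel 'ROWS' [OPENING]. ROWS is JSON, a list of rows, each a list of 2 entries, a list of its own where there are three numbers: the shift along the world's x, y, z in mm, then the turn, a rotation vector about the world's x, y, z in rad. In form: [[[x, y, z], [wx, wy, wz]], ...]. A call has 1 to 12 rows; each row shifts and turns the commanded pose from where the row before left it; what a row does not reach is not made up. A row lasts 1/8 s, in which the tool goes at most 62.5 mm and 10.7 degrees, less where a joint would pass 70% of its speed; a pose out of reach is approached as far as the arm can. A call is refused whole if a number of a shift passes 62.5 or a number of a turn 0.188, either way. A call with a gripper value outside its range is refused whole. OPENING is the closure, from 0 (fully open) to 1 (shut), set as the call begins (- or left out, the last holds). The fingers move at their own pace and stop on an object; the grip force is fixed at half the most. Time passes only in rows, so rows that do not move let the fingers close. It gives the time, the measured TCP pose, the force and the opening at its end, in the units of the state.
- get_obs(): the state, without advancing time (a new reading comes with each control period).
- capture(name): name is "scene" or "top" or "wrist"; returns a dict with "img" (480x640x3 uint8, red, green, blue), "fx", "fy", "cx", "cy" (pixels), "cam_to_world" (4x4, takes a point from camera to world coordinates). Camera axes: x right, y up, looking along -z (the intrinsics and any distortion apply to the point x, -y, -z); pixel columns grow to the right and rows downward; lengths in mm; the calibration is good to about 2 mm. A picture is of the moment at which its call begins. There is no depth.
- bot.close_job(): hands the job in, once; it reports no verdict.
Trained networks look in the newest picture that a camera, given by its name, has taken for a name from the list of things; names that differ only in an ending like _2 or _b are one class to them, and where a whole thing is asked for, a point or a joint stands for the part that bears it (a point fixed in the world has none). Each returns a list of dicts, best first, with "score" (0 to 1); they miss things now and then, are a little off and sometimes report something else, mostly with a low value. They report only what shows in the picture. A call takes as long as a camera call. They do not tell look-alikes from the thing itself.
- spot_in(thing, camera): "xyz" ([x, y, z] in mm, in the coordinates of the camera as it stood for that picture, good to about 4 mm: the middle of the surface that is visible of it).
The state is a dict: "time": time; "joint_positions": joint angles; "dq": joint speeds; "tau": joint torques, N m; "tool_pos": TCP position; "tcp_rot": TCP orientation; "contact_force": force on the tool from outside, world axes, zero at the start; "moment": the same for the moment, N m; "grip_width": finger opening in mm.
Only numpy, scipy, OpenCV 4.12 (cv2) and the standard library are available. Lean on these libraries where they do the work, as an engineer would, in place of code of your own. Each camera call takes 0.05 s, during which the arm holds its last target. There are 200 camera calls.

## Task

Fit the flat steel spacer strip on the white alignment stand: press lightly on it and slide it along its tray until its end sticks out well past the tray's open edge, take it by that end, and lay it flat on the stand's top with its hole over the pin and its length along the stand's. Be gentle when pressing and setting down, do not let the strip fall, and leave everything else on the bench where it is.

Things in the scene. Friction and masses are not known exactly. Their poses are not given: they have to be found in the camera images.
- strip: flat plain dark steel spacer strip, 160 mm long (its x), 44 mm wide (its y), 3 mm thick, 0.11 to 0.22 kg, with one round 16 mm through hole at x = +20 mm. Origin: centre of its underside. It lies loose in the tray's lane, -x end towards the open end, too low between the rails to be taken by its sides there
- strip_nose (a point): middle of the strip's -x end edge, at its underside. Once slid out past the tray's edge this end can be taken by its two long sides (a 44 mm wide grasp)
- strip_hole (a point): centre of the strip's hole, at its underside (16 mm across)
- tray: fixed white block 176 mm long (its x), 76 mm wide (its y); origin at the centre of its underside on the bench. A flat lane 48 mm wide runs along x on its top, floor 60 mm above the origin; side rails 14 mm wide and a stop at x = +82 mm rise 5 mm above the floor. The lane is open at x = -88 mm, where the end face drops straight to the bench
- tray_edge (a point): middle of the lane's open edge, at floor height (tray x = -88 mm, 60 mm above the bench). The strip's polished underside slides easily in the lane (friction 0.15); fingers grip its matt top well (about 0.8), but a press of some 8 to 15 N is needed to drag it. Strip and lane must not be loaded together with more than 25 N, weight and plunger included. The cushioned floor gives 1 mm at 25 N, but touch down slowly (10 mm/s)
- bridge: small fixed aluminium arch across the lane, 16 mm long along the lane, 70 mm wide, standing on the rails at tray x = +45 mm; origin at rail-top height (65 mm above the bench) over the lane's middle, its top 25 mm higher; same yaw as the tray
- plunger (a joint): sprung steel ball (12 mm) under the bridge that presses down on the strip with about 4.5 N and so holds it by friction; 0 = resting on the strip's top, negative (down to -0.0015) once the strip has slid out from under it, at x = +45 mm of the tray; no action on it is needed
- stand: fixed white alignment stand: a 110 x 90 x 12 mm foot carrying an upright block 70 mm long (its x) by 44 mm wide (its y) with its flat top (the seat) 60 mm above the origin; origin at the centre of the underside on the bench. A steel locating pin 10 mm across stands 12 mm high (last 3 mm tapered) in the middle of the seat
- seat (a point): foot of the locating pin, on the seat's top face, 60 mm above the bench
- jar: bystander, to be left alone: a small closed glass jar, 56 mm across, 75 mm tall; origin at its underside
- mug: bystander, to be left alone: a white mug, 80 mm across, 90 mm tall; origin at its underside
- weight: bystander, to be left alone: a brass calibration weight with a knob, 34 mm across, 42 mm tall; origin at its underside
- vial: bystander, to be left alone: an amber vial, 24 mm across, 45 mm tall; origin at its underside
- screwdriver: bystander, to be left alone: a screwdriver lying flat, 190 mm long
- case: bystander, to be left alone: a flat grey sample case, 90 x 120 x 30 mm; origin at its underside
- mouse: bystander, to be left alone: a black computer mouse, 105 x 60 x 22 mm; origin at its underside
Not all that is in view belongs to the job. There is more than one size of the strip; the one meant has the size given above. What is shaped like the tray but green is not meant.

How it is judged (in metres and radians):
On the way, in this order (a step that is already met when the one before it is completed fails the run):
1. the strip, still lying flat in the lane, sticks out at least 30 mm past the tray's open end (x of strip_nose in the frame of tray below -0.118 m and z of strip_nose in the frame of tray between 0.057 and 0.063 m and angle between strip's own z axis and vertical below 0.05 rad and contact force between strip and tray above 0.3 N), for 0.2 s.
2. the strip is held in the fingers, lifted clear of the tray (contact force between strip and the fingers above 2 N and contact force between strip and tray below 0.05 N and height (world z) of strip above 0.075 m), for 0.1 s.
At the end, for the whole second after the job is handed in: the strip lies flat (within 3 degrees) on the stand's top, underside within 3 mm of seat height, hole round the pin (centres within 5 mm), its length within 11 degrees of the stand's, released and at rest (horizontal distance between strip_hole and seat below 0.005 m and z of strip_hole in the frame of stand between 0.057 and 0.063 m and angle between strip's own z axis and vertical below 0.05 rad and angle between the x axis of strip and the x axis of stand, either way round below 0.2 rad and linear speed of strip below 0.02 m/s and contact force between strip and the fingers below 0.05 N); the robot touches nothing.
It fails at once if strip and tray are pressed together with more than 25 N (contact force between strip and tray above 25 N).
It fails at once if strip and stand are pressed together with more than 40 N (contact force between strip and stand above 40 N).
It fails at once if the strip falls off the tray or stand (height (world z) of strip below 0.045 m).
It fails at once if a bystander is moved more than 20 mm (distance of any of jar, mug, weight, vial, screwdriver, case, mouse from where it was at the start of the episode above 0.02 m).
It also fails if it takes over 69 s, if anything falls off the work surface, if the arm or the gripper's body presses on something with over 40 N, if the wrist force passes 120 N, or if a joint passes its speed limit or range.

## Working session

There is one attempt and no reset: what is moved stays moved. The work goes in short steps, Python scripts to look and compute and a shell command to move; the robot and the scene stay as the last step left them, time stands still between calls to the robot, and variables do not carry over. Pictures are saved under pics/ and viewed, about 8 in all and at most 12, crops included, and the job is handed in when it is done.

```bash
ls; mkdir -p pics
cat > h.py <<'E'
import numpy as np,cv2
from plant import get_obs,capture,bot,spot_in
def shot(c,n):
    d=capture(c); cv2.imwrite(f'pics/{n}.png',cv2.cvtColor(d['img'],cv2.COLOR_RGB2BGR)); np.save(f'pics/{n}.npy',{k:d[k] for k in d if k!='img'},allow_pickle=True); return d
def load(n): return np.load(f'pics/{n}.npy',allow_pickle=True).item()
def w(d,xyz): return (np.array(d['cam_to_world'])@np.r_[xyz,1])[:3]
def px2w(d,u,v,z):
    T=np.array(d['cam_to_world']); r=T[:3,:3]@np.array([(u-d['cx'])/d['fx'],-(v-d['cy'])/d['fy'],-1]); o=T[:3,3]
    return o+r*(z-o[2])/r[2]
def w2px(d,p):
    T=np.linalg.inv(np.array(d['cam_to_world'])); q=T@np.r_[p,1]; return d['cx']-d['fx']*q[0]/q[2], d['cy']+d['fy']*q[1]/q[2]
E
python3 - <<'E'
from h import *
o=get_obs();print(o)
for c in ['top','scene']:
    d=shot(c,c+'0');print(c,{k:d[k] for k in d if k not in('img',)})
    for t in ['strip','strip_nose','strip_hole','tray','tray_edge','bridge','stand','seat','jar','mug','weight','vial','screwdriver','case','mouse']:
        print(t,[(round(r['score'],2),w(d,r['xyz']).round().tolist()) for r in spot_in(t,c)])
E
```

```text
pics
{'time': 0.0, 'joint_positions': array([ 1.16598338e+00,  3.42690814e-01,  1.52502028e+00, -1.33065566e-05,
        1.27540168e+00, -1.46021036e-01]), 'dq': array([-0.00188288,  0.00015784, -0.00012161,  0.00088366,  0.00045749,
       -0.00091047]), 'tau': array([ 6.70434438e-04, -4.31253290e+01, -2.44218296e+01,  7.17838830e-02,
        5.60220599e-02, -1.10181243e-04]), 'tool_pos': array([134.19678447, 507.16849418, 248.06036526]), 'tcp_rot': array([-3.14008686e+00, -2.08592431e-04,  2.88280447e+00]), 'contact_force': array([-0.07317857,  1.04412641,  0.49372412]), 'moment': array([-0.00881854, -0.02594927, -0.03109853]), 'grip_width': 91.99053266787487}
top {'fx': 548.2331459977999, 'fy': 548.2331459977999, 'cx': 310.22930020654826, 'cy': 242.16857045252237, 'cam_to_world': array([[-1.75573630e-02,  9.78777436e-01, -2.04172648e-01,
         3.15133487e+02],
       [-9.99819844e-01, -1.57139125e-02,  1.06467591e-02,
         9.62789055e+01],
       [ 7.21245644e-03,  2.04322794e-01,  9.78876997e-01,
         1.20165316e+03],
       [ 0.00000000e+00,  0.00000000e+00,  0.000000
[... 1359 characters left out ...]
[(0.73, [483.0, 513.0, 0.0]), (0.65, [546.0, 208.0, 67.0])]
strip_hole [(0.92, [475.0, 513.0, 5.0]), (0.74, [545.0, 205.0, 66.0])]
tray [(0.89, [581.0, 237.0, 49.0]), (0.86, [362.0, 133.0, 64.0])]
tray_edge [(0.87, [577.0, 241.0, 45.0]), (0.65, [363.0, 133.0, 63.0])]
bridge [(0.52, [555.0, 267.0, 89.0])]
stand [(0.77, [574.0, -236.0, 21.0]), (0.34, [364.0, 320.0, 24.0])]
seat [(0.57, [568.0, -236.0, 24.0])]
jar [(0.95, [795.0, 115.0, 57.0])]
mug [(0.73, [775.0, -146.0, 61.0])]
weight [(0.51, [457.0, 1.0, 28.0])]
vial [(0.45, [608.0, 15.0, 31.0])]
screwdriver [(0.67, [370.0, 318.0, 23.0])]
case [(0.73, [776.0, -144.0, 60.0]), (0.56, [353.0, -336.0, 34.0])]
mouse [(0.56, [732.0, 367.0, 21.0])]
```

View pics/top0.png

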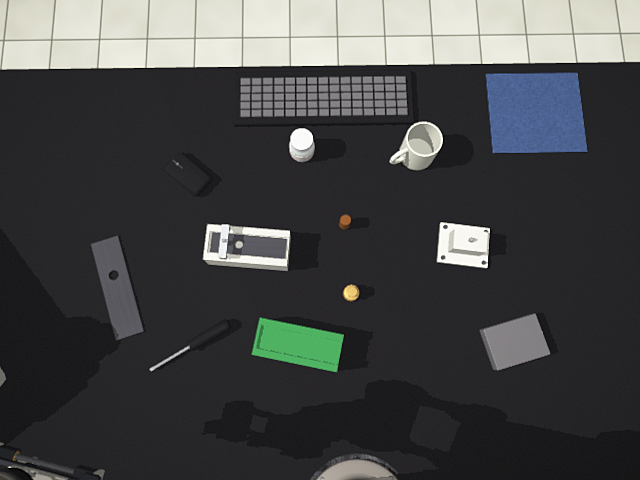

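View pics/scene0.png

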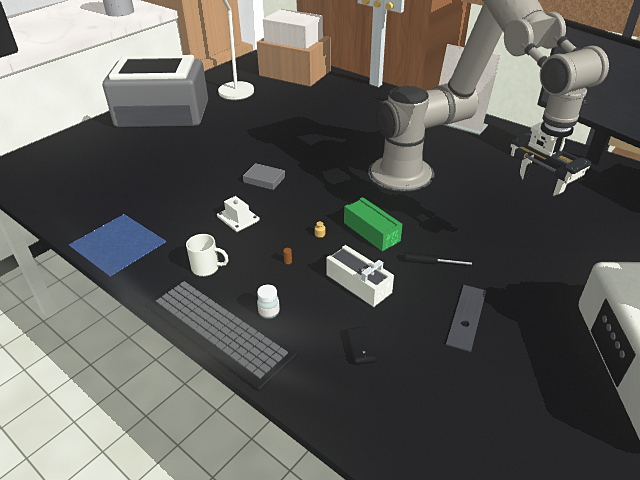

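The top view shows the white tray at about (248,247) px with its bridge at the left, towards world +y. Its open end points to -y. The stand is at (465,243) and the green decoy at (298,345). The larger loose plate at (117,288) is also a decoy. The scene view agrees. I'll go above the tray.

```bash
python3 -m handwheel '[[[41,-31,5],[0,0,0]],[[41,-31,5],[0,0,0]],[[41,-31,5],[0,0,0]],[[41,-31,5],[0,0,0]],[[41,-31,5],[0,0,0]],[[41,-31,5],[0,0,0]],[[41,-31,5],[0,0,0]],[[41,-31,5],[0,0,0]],[[41,-31,5],[0,0,0]],[[41,-31,5],[0,0,0]],[[0,0,0],[0,0,0]],[[0,0,0],[0,0,0]]]' 1
python3 - <<'E'
from h import *
o=get_obs();print(o['time'],o['tool_pos'],o['tcp_rot'],o['contact_force'])
d=shot('wrist','w1');print(d['cam_to_world'].round(3),d['fx'],d['cx'],d['cy'])
for t in ['strip','strip_nose','strip_hole','tray','tray_edge','bridge']:
    print(t,[(round(r['score'],2),w(d,r['xyz']).round().tolist()) for r in spot_in(t,'wrist')])
E
```

```text
time: 3.1
tool_pos: [543.9, 197.7, 298.4]
tcp_rot: [-3.142, -0.001, 2.882]
contact_force: [0.4, -0.1, 0.8]
grip_width: 0.0
3.1 [543.90536375 197.66838313 298.36612936] [-3.14158724e+00 -1.09679958e-03  2.88239131e+00] [ 0.35319212 -0.11013218  0.77286996]
[[ 2.57000e-01 -9.30000e-01 -2.64000e-01  4.72484e+02]
 [ 9.66000e-01  2.47000e-01  7.10000e-02  2.16318e+02]
 [-1.00000e-03 -2.73000e-01  9.62000e-01  4.34189e+02]
 [ 0.00000e+00  0.00000e+00  0.00000e+00  1.00000e+00]] 408.07306340677576 318.84377123612825 246.81200305520917
strip [(0.94, [545.0, 209.0, 63.0]), (0.7, [474.0, 504.0, 2.0])]
strip_nose [(0.67, [476.0, 505.0, -1.0]), (0.65, [545.0, 205.0, 64.0])]
strip_hole [(0.7, [474.0, 510.0, 8.0]), (0.66, [541.0, 205.0, 61.0])]
tray [(0.91, [361.0, 105.0, 60.0]), (0.78, [526.0, 226.0, 65.0])]
tray_edge [(0.59, [524.0, 220.0, 64.0]), (0.58, [365.0, 112.0, 59.0])]
bridge [(0.89, [548.0, 264.0, 93.0]), (0.23, [380.0, 276.0, 23.0])]
```

View pics/w1.png

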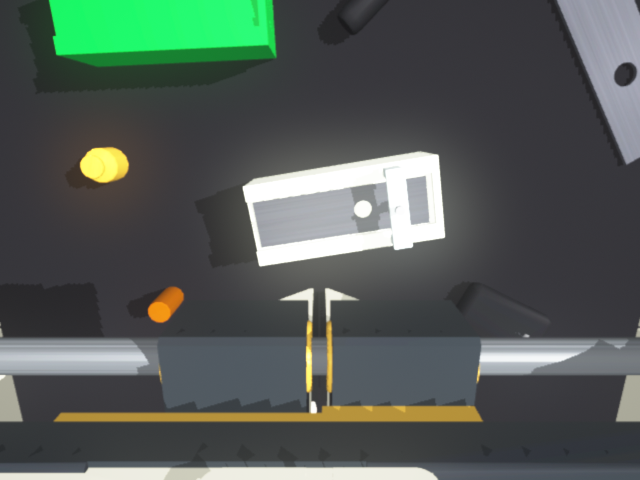

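Run:
```python
import cv2
i=cv2.imread('pics/w1.png')[140:280,230:460]
i=cv2.resize(i,None,fx=3.4,fy=3.4,interpolation=cv2.INTER_CUBIC)
cv2.imwrite('pics/w1c.png',i);print(i.shape)
```

```text
(476, 782, 3)
```

View pics/w1c.png

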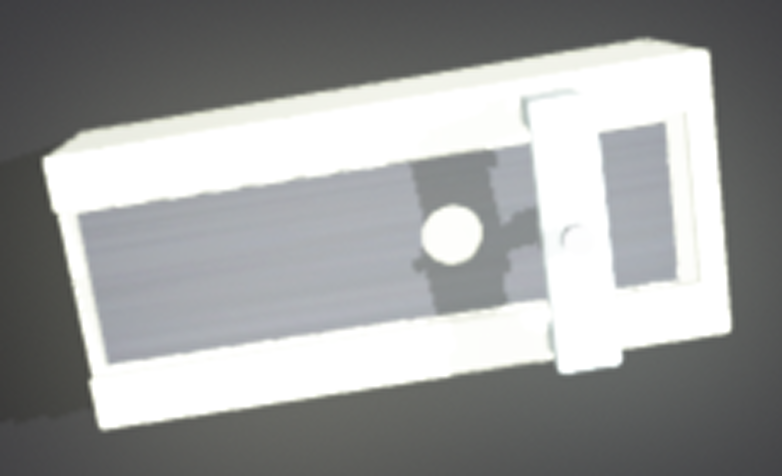

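The crop shows the tray's rail-top corners at crop px (45,157), (710,50), (730,332) and (102,430). The hole is at (452,235), and the strip's nose edge runs from (80,213) to (108,362). I'll convert these to world positions.

Run:
```python
from h import *
d=load('w1')
P=lambda u,v,z:px2w(d,230+u/3.4-.35,140+v/3.4-.35,z)
c=[P(*p,65) for p in [(45,157),(710,50),(730,332),(102,430)]]
for p in c:print(p.round(1))
o=(c[0]+c[3])/2;e=(c[1]+c[2])/2;ax=(e-o)
print('len',np.linalg.norm(ax),'wid',np.linalg.norm(c[0]-c[3]),np.linalg.norm(c[1]-c[2]),'yaw',np.arctan2(ax[1],ax[0]),'centre',(o+e)/2,'edge',o)
for n,p in dict(hole=(452,235),n1=(80,213),n2=(108,362),t1=(666,122),t2=(678,280)).items(): print(n,P(*p,63).round(1))
print('cam offset check, tcp px', w2px(d,get_obs()['tool_pos']))
```

```text
[500.9 137.6  65. ]
[518.8 313.1  65. ]
[594.9 304.9  65. ]
[577.7 129.7  65. ]
len 176.20344855572694 wid 77.28967742620584 76.5486211912525 yaw 1.470938418641412 centre [548.08947847 221.34255785  65.        ] edge [539.3064384  133.67972635  65.        ]
hole [549.4 237.3  63. ]
n1 [517.8 141.7  63. ]
n2 [559.7 136.7  63. ]
t1 [534.5 299.1  63. ]
t2 [577.4 294.2  63. ]
cam offset check, tcp px (np.float64(321.1571156379814), np.float64(339.0038833894573))
```

```bash
python3 -m handwheel '[[[3.4,15.6,-40],[0,0,0.08]],[[0,0,-50],[0,0,0.08]],[[0,0,-50],[0,0,0]],[[0,0,-40],[0,0,0]],[[0,0,-20],[0,0,0]],[[0,0,0],[0,0,0]],[[0,0,0],[0,0,0]],[[0,0,0],[0,0,0]]]'
python3 - <<'E'
from h import *
d=shot('wrist','w2');o=get_obs();print(o['tcp_rot'],o['contact_force'],o['joint_positions'])
E
```

```text
time: 4.45
tool_pos: [548.4, 213.4, 100.2]
tcp_rot: [3.141, 0.002, 3.043]
contact_force: [-0.5, 0.1, 0.9]
grip_width: 0.7
[3.14079477e+00 2.11792160e-03 3.04287985e+00] [0.38797685 0.05015054 0.82053812] [ 2.40784946e-01  6.04451606e-01  1.53410895e+00  5.58787681e-05
  1.00076936e+00 -1.23132952e+00]
```

View pics/w2.png

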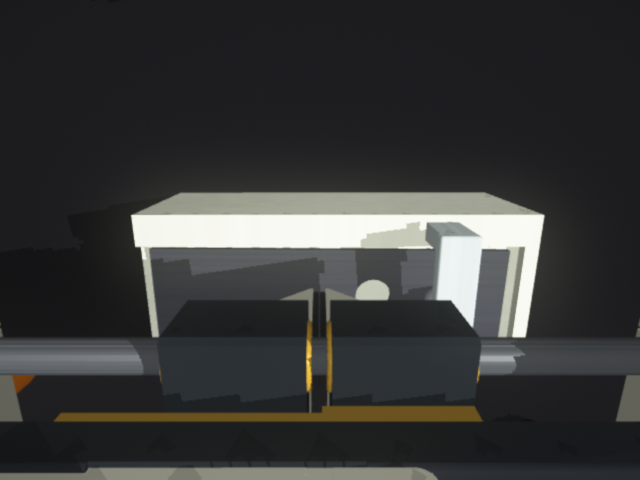

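The jaws line up with the lane, and the fingertips (about (318,300) px) sit over the strip, on the nose side of the hole. I'll descend slowly.

```bash
python3 -m handwheel '[[[0,0,-4],[0,0,0]],[[0,0,-4],[0,0,0]],[[0,0,-2],[0,0,0]],[[0,0,-1],[0,0,0]],[[0,0,-1],[0,0,0]],[[0,0,-1],[0,0,0]],[[0,0,0],[0,0,0]]]'
python3 -m handwheel '[[[0,0,-1],[0,0,0]],[[0,0,-1],[0,0,0]],[[0,0,0],[0,0,0]]]'
```

```text
time: 5.38
tool_pos: [547.7, 213.1, 85.7]
tcp_rot: [3.142, -0.0, 3.043]
contact_force: [0.5, -0.2, -0.2]
grip_width: 0.0
time: 5.75
tool_pos: [548.0, 213.2, 84.7]
tcp_rot: [3.141, 0.001, 3.043]
contact_force: [-2.4, -0.1, 6.7]
grip_width: 0.7
```

```bash
python3 -m handwheel '[[[0,0,-0.3],[0,0,0]],[[0,0,0],[0,0,0]],[[0,0,0],[0,0,0]]]'
```

```text
time: 6.12
tool_pos: [548.0, 213.2, 84.6]
tcp_rot: [3.141, 0.001, 3.043]
contact_force: [-2.6, -1.6, 8.4]
grip_width: 0.4
```

```bash
python3 -m handwheel '[[[0,0,-0.4],[0,0,0]],[[0,0,0],[0,0,0]],[[-0.2,-2,0],[0,0,0]],[[-0.3,-3,0],[0,0,0]],[[-0.3,-3,0],[0,0,0]],[[-0.2,-2,0],[0,0,0]],[[0,0,0],[0,0,0]]]'
```

```text
time: 7.0
tool_pos: [548.0, 203.9, 84.6]
tcp_rot: [3.139, 0.004, 3.043]
contact_force: [-0.0, 1.4, 7.3]
grip_width: 0.6
```

```bash
cat > pose.py <<'E'
from h import *
d=shot('wrist','w3');i=cv2.imread('pics/w3.png')
print(get_obs()['contact_force'])
for t in ['strip','strip_nose','strip_hole']:
    print(t,[(round(r['score'],2),w(d,r['xyz']).round().tolist()) for r in spot_in(t,'wrist')])
E
python3 pose.py
python3 - <<'E'
import cv2,numpy as np
a,b=[cv2.imread(f'pics/{n}.png') for n in('w2','w3')]
cv2.imwrite('pics/c3.png',np.vstack([a[180:340,120:560],b[180:340,120:560]]))
E
```

```text
[1.31275239 2.24899843 7.49485034]
strip [(0.7, [533.0, 192.0, 63.0])]
strip_nose [(0.62, [533.0, 188.0, 60.0]), (0.47, [515.0, 237.0, 64.0])]
strip_hole [(0.81, [530.0, 191.0, 59.0])]
```

View pics/c3.png

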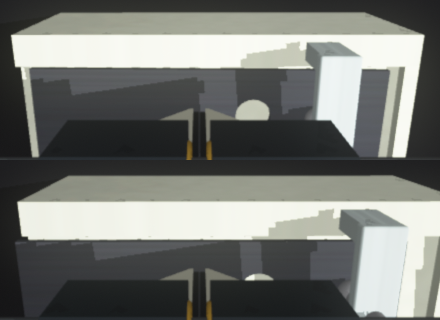

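The strip moves with the fingers: the hole stays fixed relative to them and the nose is now just past the edge. I'll continue.

```bash
python3 -m handwheel '[[[0,0,-0.4],[0,0,0]],[[-0.2,-2,0],[0,0,0]],[[-0.3,-3,0],[0,0,0]],[[-0.3,-3,0],[0,0,0]],[[-0.3,-3,0],[0,0,0]],[[-0.3,-3,0],[0,0,0]],[[-0.3,-3,0],[0,0,0]],[[-0.3,-3,0],[0,0,0]],[[-0.2,-2,0],[0,0,0]],[[0,0,0],[0,0,0]]]'
```

```text
time: 8.45
tool_pos: [546.1, 181.9, 84.5]
tcp_rot: [3.139, 0.005, 3.043]
contact_force: [0.7, 2.7, 9.2]
grip_width: 0.2
```

```bash
python3 -m handwheel '[[[-0.2,-2,0],[0,0,0]],[[-0.3,-3,0],[0,0,0]],[[-0.3,-3,0],[0,0,0]],[[-0.3,-3,0],[0,0,0]],[[-0.3,-3,0],[0,0,0]],[[-0.3,-3,0],[0,0,0]],[[-0.3,-3,0],[0,0,0]],[[-0.2,-2,0],[0,0,0]],[[0,0,0],[0,0,0]]]'
```

```text
time: 9.57
tool_pos: [544.0, 159.4, 84.6]
tcp_rot: [3.14, 0.005, 3.043]
contact_force: [-0.5, -0.1, 10.0]
grip_width: 0.7
```

```bash
python3 -m handwheel '[[[-0.2,-2,0],[0,0,0]],[[-0.3,-3,0],[0,0,0]],[[-0.3,-3,0],[0,0,0]],[[-0.1,-1,0],[0,0,0]],[[0,0,0],[0,0,0]],[[0,0,0],[0,0,0]],[[0,0,0],[0,0,0]]]'
```

```text
time: 10.45
tool_pos: [543.1, 150.5, 84.6]
tcp_rot: [3.14, 0.005, 3.043]
contact_force: [-0.3, 0.8, 10.9]
grip_width: 0.4
```

```bash
python3 -m handwheel '[[[0,0,3],[0,0,0]],[[0,0,30],[0,0,0]],[[0,0,40],[0,0,0]],[[-0.6,-3.7,20],[0,0,-0.1746]],[[-0.6,-3.6,0],[0,0,-0.1746]],[[-0.6,-3.6,0],[0,0,-0.1746]],[[-0.6,-3.6,0],[0,0,-0.1746]],[[-0.6,-3.6,0],[0,0,-0.1746]],[[-0.6,-3.6,0],[0,0,-0.1746]],[[-0.6,-3.6,0],[0,0,-0.1746]],[[-0.6,-3.6,0],[0,0,-0.1746]],[[-0.6,-3.6,0],[0,0,-0.1746]]]'
python3 -m handwheel '[[[0,0,0],[0,0,0]],[[0,0,0],[0,0,0]],[[0,0,0],[0,0,0]],[[0,0,0],[0,0,0]]]' 0
python3 - <<'E'
from h import *
d=shot('wrist','w4');t=shot('top','t4')
i=cv2.imread('pics/t4.png')[190:300,180:340]
j=cv2.resize(i,(640,440),interpolation=cv2.INTER_CUBIC)
cv2.imwrite('pics/v4.png',cv2.resize(np.vstack([cv2.imread('pics/w4.png'),j]),None,fx=.65,fy=.65))
E
```

```text
time: 11.95
tool_pos: [535.8, 117.5, 175.4]
tcp_rot: [-3.141, 0.0, 1.466]
contact_force: [-0.6, 1.1, 1.0]
grip_width: 0.5
time: 12.45
tool_pos: [536.0, 117.7, 175.6]
tcp_rot: [3.142, 0.0, 1.473]
contact_force: [0.2, -0.4, 0.6]
grip_width: 35.7
```

View pics/v4.png

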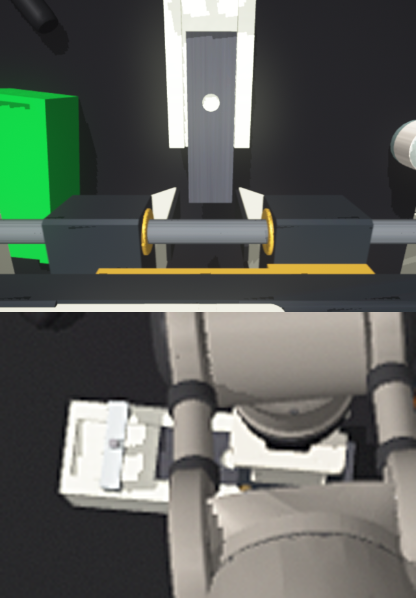

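The wrist view shows the strip sticking out straight: nose edge at about v=312 (full px), hole at (325,158), rail ends at v=228. I'll work out the correction.

Run:
```python
from h import *
d=load('w4')
g=cv2.cvtColor(cv2.imread('pics/w4.png'),cv2.COLOR_BGR2GRAY)
for v in (250,270,290): 
    r=cv2.GaussianBlur(g,(5,5),0)[v].astype(int); print(v,'L',265+np.argmax(np.diff(r[265:320])),'R',340+np.argmin(np.diff(r[340:385])),)
print('nose col',280+np.argmin(np.diff(g[280:330,325].astype(int))))
for u,v in [(292,312),(357,312),(325,158),(288,270),(361,270)]: print(px2w(d,u,v,63).round(1))
a=np.array([.0997,.995])
for u,v in [(325,312),(325,158)]:
    p=px2w(d,u,v,63)[:2]-[548.1,221.3]; print('tray x',p@a,'tray y',p@[-a[1],a[0]])
o=get_obs();p=o['tool_pos'][:2]-[548.1,221.3];print('tool',p@a,p@[-a[1],a[0]],o['grip_width'])
```

```text
250 L 288 R 358
270 L 289 R 357
290 L 289 R 357
nose col 311
[514.   77.4  63. ]
[556.8  73.2  63. ]
[545.2 174.8  63. ]
[514.8 106.9  63. ]
[561.6 102.3  63. ]
tray x -146.53285593617963 tray y -2.250971544415047
tray x -46.54982837559252 tray y -1.7446769741425818
tool -104.30227785570484 1.6791881347890134 44.176306456795196
```

```bash
python3 -m handwheel '[[[3,-0.3,0],[0,0,0]],[[0,0,0],[0,0,0]],[[0,0,0],[0,0,0]],[[0,0,-20],[0,0,0]],[[0,0,-30],[0,0,0]],[[0,0,-30],[0,0,0]],[[0,0,-20],[0,0,0]],[[0,0,-10],[0,0,0]],[[0,0,-1],[0,0,0]],[[0,0,0],[0,0,0]],[[0,0,0],[0,0,0]]]' 0
```

```text
time: 13.92
tool_pos: [539.5, 117.4, 65.5]
tcp_rot: [3.14, -0.0, 1.471]
contact_force: [-0.4, -0.3, -0.6]
grip_width: 91.7
```

```bash
python3 -m handwheel '[[[0,0,-0.7],[0,0,0]],[[0,0,0],[0,0,0]],[[0,0,0],[0,0,0]],[[0,0,0],[0,0,0]],[[0,0,0],[0,0,0]],[[0,0,0],[0,0,0]],[[0,0,0],[0,0,0]],[[0,0,0],[0,0,0]]]' 1
```

```text
time: 14.92
tool_pos: [539.0, 117.3, 63.9]
tcp_rot: [3.142, -0.0, 1.471]
contact_force: [-0.4, 0.3, 0.4]
grip_width: 42.7
```

```bash
python3 -m handwheel '[[[0,0,2],[0,0,0]],[[0,0,4],[0,0,0]],[[0,0,8],[0,0,0]],[[0,0,12],[0,0,0]],[[0,0,16],[0,0,0]],[[0,0,16],[0,0,0]],[[0,0,16],[0,0,0]],[[0,0,8],[0,0,0]],[[0,0,4],[0,0,0]],[[0,0,0],[0,0,0]],[[0,0,0],[0,0,0]]]'
python3 - <<'E'
from h import *
shot('wrist','w5');d=shot('top','t5');
g=[(cv2.imread('pics/w5.png'))]
i=cv2.imread('pics/t5.png')[190:300,420:520]
cv2.imwrite('pics/v5.png',np.hstack([g[0][:330,:320+150],cv2.resize(i,(300,330),interpolation=cv2.INTER_CUBIC)]))
E
```

```text
time: 16.3
tool_pos: [538.7, 117.3, 149.4]
tcp_rot: [-3.141, 0.0, 1.471]
contact_force: [0.5, 0.6, -2.5]
grip_width: 43.1
```

View pics/v5.png

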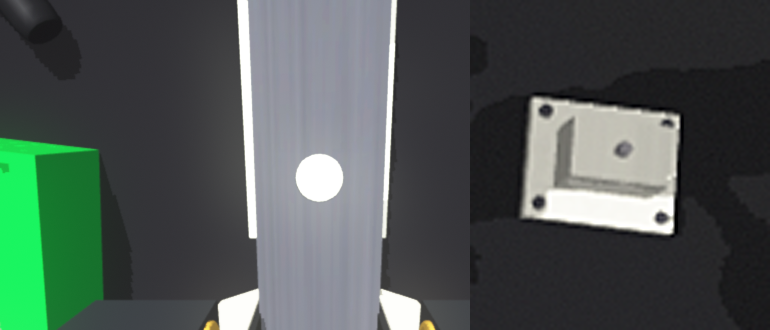

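The strip is held straight, with the hole at (320,178). The stand's foot corners show clearly in the top crop. I'll compute the stand pose and the strip's pitch.

Run:
```python
from h import *
d=load('t5')
c=[px2w(d,420+(u-470)/3-.3,190+v/3-.3,12) for u,v in [(531,98),(680,115),(674,235),(522,218)]]
for p in c:print(p.round(1))
print('sides',[np.linalg.norm(c[i]-c[(i+1)%4]).round(1) for i in range(4)])
m=sum(c)/4;ax=(c[0]+c[3]-c[1]-c[2]);print('centre',m.round(1),'yaw',np.arctan2(ax[1],ax[0]))
print('pin top',px2w(d,420+(623-470)/3-.3,190+148/3-.3,72).round(1))
d=load('w5');T=np.array(d['cam_to_world']);print(T.round(3))
g=cv2.GaussianBlur(cv2.cvtColor(cv2.imread('pics/w5.png'),cv2.COLOR_BGR2GRAY),(5,5),0).astype(int)
S=cv2.cvtColor(cv2.imread('pics/w5.png'),cv2.COLOR_BGR2RGB)
print(S[60,235:270].tolist()[::2],S[260,245:270].tolist()[::2])
```

```text
[ 603.9 -207.9   12. ]
[ 589.1 -318.2   12. ]
[ 498.9 -306.1   12. ]
[ 513.3 -195.3   12. ]
sides [np.float64(111.3), np.float64(91.0), np.float64(111.8), np.float64(91.4)]
centre [ 551.3 -256.8   12. ] yaw 1.4393940047262253
pin top [ 552.1 -255.    72. ]
[[ 9.95000e-01  9.60000e-02  2.80000e-02  5.45933e+02]
 [-1.00000e-01  9.57000e-01  2.73000e-01  1.90496e+02]
 [-1.00000e-03 -2.75000e-01  9.62000e-01  2.85086e+02]
 [ 0.00000e+00  0.00000e+00  0.00000e+00  1.00000e+00]]
[[66, 66, 67], [67, 67, 68], [96, 96, 93], [255, 255, 255], [255, 255, 255], [255, 255, 255], [255, 255, 255], [253, 253, 251], [153, 156, 166], [149, 151, 162], [149, 151, 161], [149, 150, 161], [149, 150, 162], [147, 150, 161], [145, 148, 159], [144, 146, 157], [144, 145, 157], [147, 149, 160]] [[65, 65, 67], [65, 65, 67], [65, 64, 67], [65, 65, 67], [65, 65, 68], [65, 65, 68], [121, 123, 131], [142, 144, 155], [138, 141, 152], [138, 140, 150], [141, 143, 153], [145, 145, 156], [140, 143, 154]]
```

```bash
cat > held.py <<'E'
from h import *
# strip pose in hand from the wrist picture: edges per row + hole
def held(n,rows=range(20,280,20)):
    d=load(n);I=cv2.imread(f'pics/{n}.png').astype(int);o=get_obs()
    f=d['fx'];out=[]
    R=np.array(d['cam_to_world'])
    for v in rows:
        m=(np.abs(I[v]-[158,148,146]).sum(1)<75)&((I[v,:,0]-I[v,:,2])>6)
        k=np.flatnonzero(m[220:420])+220
        if len(k)<60: continue
        L,Rr=k.min(),k.max()+1
        dep=44*f/(Rr-L)
        q=np.array([((L+Rr)/2-.5-d['cx'])/f*dep,-(v-d['cy'])/f*dep,-dep]);out.append(w(d,q))
    out=np.array(out);t=o['tool_pos']
    yaw=o['tcp_rot'][2];a=np.array([np.cos(yaw),np.sin(yaw)])
    s=(out[:,:2]-t[:2])@a
    print(np.c_[s,out[:,2]-t[2]].round(1).tolist())
    k=np.polyfit(s,out[:,2],1);print('pitch slope',k[0],'z@0 rel tcp',k[1]-t[2])
    b=np.polyfit(out[:,1],out[:,0],1);print('yaw',np.arctan2(1,b[0]),'tcp yaw',yaw,'tool',t)
    return d,t,a
E
python3 - <<'E'
from held import *
d,t,a=held('w5')
I=cv2.imread('pics/w5.png');M=(I.min(2)>240).astype(np.uint8);n,l,s,c=cv2.connectedComponentsWithStats(M)
for i in range(1,n):
    if s[i,4]>300: print(s[i],c[i])
h=px2w(d,320,178,148);print(h,'along',(h-t)[:2]@a,'lat',(h-t)[:2]@[-a[1],a[0]])
E
```

```text
[[106.4, -5.2], [100.8, -5.5], [95.2, -6.8], [89.2, -6.1], [83.0, -5.3], [76.8, -5.7], [70.4, -6.0], [63.8, -6.3], [57.0, -6.6], [50.3, -4.7], [43.2, -5.0], [36.4, -3.1], [28.9, -3.4]]
pitch slope -0.0271720500986422 z@0 rel tcp -3.479495541231188
yaw 1.4690233681282694 tcp yaw 1.4713391732128964 tool [538.79378526 117.30237955 149.40716136]
[ 238    0   19  238 2035] [247.02211302 112.11056511]
[384   0  12 218 835] [389.19161677 105.21676647]
[ 296  154   47   47 1719] [318.95986038 177.20186155]
[ 219  290   39   47 1293] [236.74864656 313.76102088]
[ 380  291   40   46 1301] [400.97002306 313.92697925]
[   0  468  437   12 4598] [235.16876903 473.94541105]
[544.69721732 175.25119109 148.        ] along 58.24861191065025 lat -0.12033170333868785
```

Held nearly flat, with the hole 58 mm from the TCP along the strip. The stand is at about (551.5,-256) with yaw 1.44. I'll carry the strip over.

```bash
python3 -m handwheel '[[[0,-10,8],[0,0,0]],[[0.5,-25,8],[0,0,0]],[[0.5,-40,4],[0,0,-0.01]],[[0.5,-50,0],[0,0,-0.01]],[[0.5,-55,0],[0,0,-0.01]],[[0.5,-55,0],[0,0,0]],[[0.5,-55,0],[0,0,0]],[[0.5,-50,0],[0,0,0]],[[0.5,-45,0],[0,0,0]],[[0.5,-30,0],[0,0,0]],[[0.5,-15,0],[0,0,0]],[[0,-1,0],[0,0,0]]]'
python3 -m handwheel '[[[0,0,0],[0,0,0]],[[0,0,0],[0,0,0]],[[0,0,0],[0,0,0]]]'
python3 - <<'E'
from h import *
shot('wrist','w6');shot('scene','s6')
i=cv2.imread('pics/s6.png')[150:290,170:310]
cv2.imwrite('pics/v6.png',np.hstack([cv2.imread('pics/w6.png')[:330,150:490],cv2.resize(i,(330,330),interpolation=cv2.INTER_CUBIC)]))
from held import held
held('w6')
E
```

```text
time: 17.9
tool_pos: [543.8, -314.2, 169.9]
tcp_rot: [-3.142, -0.0, 1.44]
contact_force: [0.4, -0.3, -3.3]
grip_width: 43.2
time: 18.27
tool_pos: [544.3, -312.8, 170.1]
tcp_rot: [3.141, -0.0, 1.443]
contact_force: [0.0, 0.2, -1.6]
grip_width: 43.1
[[106.5, -4.1], [101.0, -4.4], [95.3, -4.7], [89.2, -2.9], [83.2, -3.2], [77.1, -3.4], [70.8, -3.7], [64.4, -1.9], [57.8, -2.2], [51.0, -2.4], [44.0, -2.7], [36.7, -3.0], [29.6, -2.2]]
pitch slope -0.026342566334484292 z@0 rel tcp -1.3003584795009715
yaw 1.4410226367394612 tcp yaw 1.4421237097432824 tool [ 544.20929718 -313.14805232  170.0679273 ]
```

View pics/v6.png

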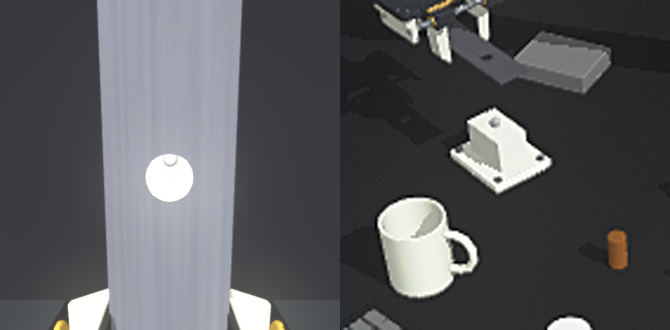

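The pin tip shows through the hole at about (320,160) px. I'll compute the offset.

Run:
```python
from h import *
d=load('w6');t=get_obs()['tool_pos']
g=cv2.imread('pics/w6.png')[148:172,306:336].min(2);print('\n'.join(' '.join(f'{x:3d}' for x in r) for r in g))
a=np.array([np.cos(1.442),np.sin(1.442)])
for v in(157,160): p=px2w(d,320,v,72);print(p,'hole would be',t[:2]+58.2*a,(p[:2]-t[:2])@a,(p[:2]-t[:2])@[-a[1],a[0]])
```

```text
165 164 165 166 167 170 171 171 171 171 171 171 171 171 171 171 171 172 171 172 171 171 171 171 170 171 169 167 168 167
164 164 165 166 167 170 171 170 171 172 171 171 171 171 171 172 171 172 171 172 171 172 171 171 172 171 168 166 167 166
164 165 165 166 168 169 171 171 172 172 172 171 172 171 171 171 171 171 172 172 172 172 171 172 171 171 169 167 167 167
165 165 166 167 168 171 172 172 172 172 172 172 172 172 172 172 171 172 172 172 172 171 172 172 171 171 169 167 167 166
165 166 167 167 168 170 172 172 172 172 172 172 172 172 172 173 172 172 172 172 172 172 172 172 172 171 170 167 167 168
167 168 168 168 168 171 172 173 176 180 180 183 185 185 185 184 179 176 175 174 173 174 174 173 172 172 169 168 168 167
167 168 168 169 169 174 182 188 204 224 230 238 241 242 242 241 228 213 204 191 181 177 175 174 173 172 170 168 167 168
167 169 170 182 203 221 234 240 247 251 252 253 253 253 253 253 252 251 246 236 219 200 191 184 176 173 170 169 168 168
173 185 211 245 254 254 250 248 251 253 254 254 254 254 254 254 254 254 252 245 235 231 240 239 222 190 174 169 168 168
227 248 255 255 255 
[... 1331 characters left out ...]
 255 253 253 252 252 252 252 252 252 253 253 253 253 253 253 254 255 255 255 255 255 255
255 255 255 255 255 255 255 255 255 253 253 253 253 253 253 253 253 253 253 253 253 253 253 254 255 255 255 255 255 255
255 255 255 255 255 255 255 255 255 253 253 253 253 253 253 253 253 253 253 253 253 253 253 253 255 255 255 255 255 255
255 255 255 255 255 255 255 255 255 253 253 253 253 253 253 253 253 253 253 253 253 253 253 253 254 255 255 255 255 255
[ 552.35641502 -254.20715176   72.        ] hole would be [ 551.68453617 -255.43011055] 59.49912575944136 -0.5092363369647106
[ 552.14568437 -255.84286501   72.        ] hole would be [ 551.68453617 -255.43011055] 57.84989441455048 -0.5103430038587313
```

Under 1 mm off. I'll lower to just above the pin and check again.

```bash
python3 -m handwheel '[[[0,0.4,-10],[0,0,0]],[[0,0,-20],[0,0,0]],[[0,0,-25],[0,0,0]],[[0,0,-18],[0,0,0]],[[0,0,-10],[0,0,0]],[[0,0,-4],[0,0,0]],[[0,0,0],[0,0,0]],[[0,0,0],[0,0,0]]]'
python3 - <<'E'
from h import *
shot('wrist','w7')
i=cv2.imread('pics/w7.png')[120:240,240:400]
cv2.imwrite('pics/v7.png',cv2.resize(i,None,fx=4,fy=4,interpolation=cv2.INTER_CUBIC))
E
```

```text
time: 19.38
tool_pos: [544.4, -313.5, 83.7]
tcp_rot: [3.14, 0.001, 1.441]
contact_force: [0.9, 0.0, -1.8]
grip_width: 43.1
```

View pics/v7.png

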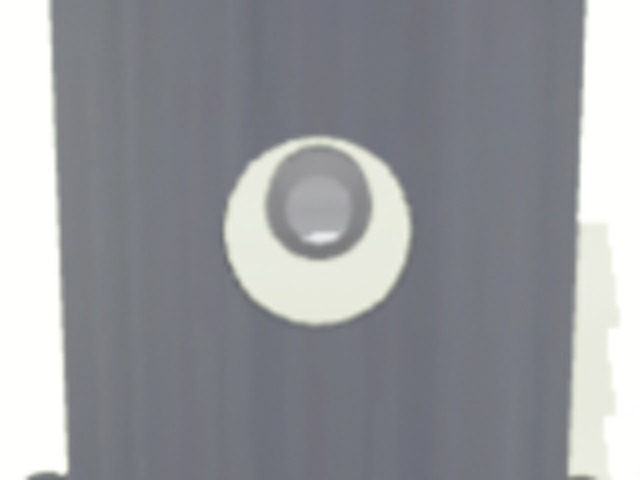

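The pin tip is centred at (319.4,172) full px inside the hole at (319.4,177.5), so it is laterally dead centre.

Run:
```python
from h import *
d=load('w7');t=get_obs()['tool_pos']
a=np.array([np.cos(1.442),np.sin(1.442)])
for n,p in dict(pin=px2w(d,319.4,171.7,72),hole=px2w(d,319.4,177.3,t[2]-2),hole2=px2w(d,319.4,177.3,t[2]-4)).items(): q=p[:2]-t[:2];print(n,p.round(1),q@a,q@[-a[1],a[0]])
```

```text
pin [ 552.1 -254.7   72. ] 59.29567223148577 -0.14007150544077063
hole [ 552.  -255.6   81.7] 58.385955183039435 -0.10912798570367258
hole2 [ 552.  -255.8   79.7] 58.165200545613224 -0.11513959973660927
```

```bash
python3 -m handwheel '[[[0.1,1,0],[0,0,0]],[[0,0,-3],[0,0,0]],[[0,0,-3],[0,0,0]],[[0,0,-3],[0,0,0]],[[0,0,-3],[0,0,0]],[[0,0,-2],[0,0,0]],[[0,0,-1],[0,0,0]],[[0,0,0],[0,0,0]]]'
python3 -m handwheel '[[[0,0,-1],[0,0,0]],[[0,0,-0.5],[0,0,0]],[[0,0,0],[0,0,0]]]'
```

```text
time: 20.42
tool_pos: [544.1, -312.3, 67.9]
tcp_rot: [3.142, -0.0, 1.441]
contact_force: [0.1, -0.3, -1.8]
grip_width: 43.1
time: 20.8
tool_pos: [544.1, -312.3, 66.4]
tcp_rot: [3.142, 0.0, 1.441]
contact_force: [-0.3, 0.3, -2.4]
grip_width: 43.0
```

```bash
python3 -m handwheel '[[[0,0,-0.7],[0,0,0]],[[0,0,-0.5],[0,0,0]],[[0,0,0],[0,0,0]]]'; python3 -m handwheel '[[[0,0,-0.5],[0,0,0]],[[0,0,0],[0,0,0]]]'
```

```text
time: 21.18
tool_pos: [544.2, -312.3, 65.3]
tcp_rot: [3.141, 0.0, 1.441]
contact_force: [-0.5, -0.2, -0.8]
grip_width: 43.0
time: 21.42
tool_pos: [544.1, -312.3, 64.7]
tcp_rot: [3.141, 0.0, 1.441]
contact_force: [0.3, 0.2, -0.8]
grip_width: 43.3
```

```bash
python3 -m handwheel '[[[0,0,-0.5],[0,0,0]],[[0,0,0],[0,0,0]],[[0,0,0],[0,0,0]]]'
```

```text
time: 21.8
tool_pos: [544.1, -312.3, 64.2]
tcp_rot: [3.142, 0.0, 1.441]
contact_force: [0.5, -0.3, -2.5]
grip_width: 42.8
```

```bash
python3 -m handwheel '[[[0,0,-0.4],[0,0,0]],[[0,0,0],[0,0,0]],[[0,0,0],[0,0,0]]]'; python3 -m handwheel '[[[0,0,-0.4],[0,0,0]],[[0,0,0],[0,0,0]],[[0,0,0],[0,0,0]]]'
```

```text
time: 22.18
tool_pos: [544.2, -312.3, 64.0]
tcp_rot: [3.141, 0.0, 1.441]
contact_force: [-0.8, -0.0, 1.5]
grip_width: 42.6
time: 22.55
tool_pos: [544.2, -312.3, 63.6]
tcp_rot: [3.141, 0.0, 1.441]
contact_force: [-1.8, 1.0, 3.1]
grip_width: 43.0
```

Light contact. I'll open slightly, look, then retreat.

```bash
python3 -m handwheel '[[[0,0,0],[0,0,0]],[[0,0,0],[0,0,0]],[[0,0,0],[0,0,0]],[[0,0,0],[0,0,0]],[[0,0,0],[0,0,0]],[[0,0,0],[0,0,0]],[[0,0,0],[0,0,0]],[[0,0,0],[0,0,0]]]' 0
python3 -m handwheel '[[[0,0,5],[0,0,0]],[[0,0,15],[0,0,0]],[[0,0,30],[0,0,0]],[[0,0,40],[0,0,0]],[[0,0,30],[0,0,0]],[[0,0,10],[0,0,0]],[[0,0,0],[0,0,0]],[[0,0,0],[0,0,0]]]' 0
python3 - <<'E'
from h import *
shot('wrist','w8');shot('scene','s8')
i=cv2.imread('pics/s8.png')[150:270,170:290]
cv2.imwrite('pics/v8.png',np.hstack([cv2.imread('pics/w8.png')[:360,150:490],cv2.resize(i,(360,360),interpolation=cv2.INTER_CUBIC)]))
E
```

```text
time: 23.55
tool_pos: [544.1, -312.3, 63.4]
tcp_rot: [3.141, 0.0, 1.441]
contact_force: [-0.8, -1.1, 0.2]
grip_width: 91.7
time: 24.55
tool_pos: [543.6, -311.9, 192.0]
tcp_rot: [-3.139, -0.001, 1.441]
contact_force: [-1.0, -0.2, -0.4]
grip_width: 92.0
```

View pics/v8.png

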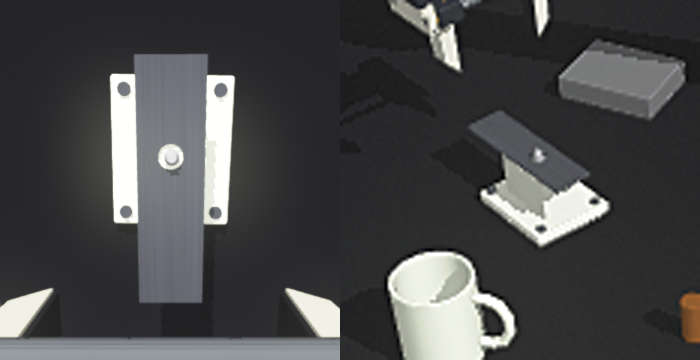

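The strip lies flat on the stand with the pin through its hole (about (171,157) in the crop), lined up with the foot. Handing in.

```bash
python3 -c "
from plant import bot;print(bot.close_job())"
```

```text
the job is handed in; nothing more can be done
None
```

I fitted the strip on the stand and handed the job in at about 24.6 s of robot time; no verdict was reported.

- **Slide:** I pressed on the strip with about 7–11 N and slid it about 63 mm along the lane. It then stuck out about 58 mm past the tray's open edge.
- **Grasp and carry:** I took it by its end (43 mm grip reading), lifted it clear and carried it to the stand. I checked the hole against the pin from close by and shifted it 1 mm.
- **Setting down:** I lowered it to a contact of about 5 N, then released it and moved the tool up clear of the strip.

**Last checks:** the final wrist and scene pictures show the strip flat on the seat, with the pin through the hole and its length along the stand. The gripper was open and the force reading was near zero. I judged the final position from these pictures and did not measure it in numbers, though the hole only leaves about 3 mm of play around the pin. I also took no final measurement of the bystanders, but the tool never worked near any of them. No checks failed. The strip's measured droop in the gripper (about 1.5°) was close to the measurement noise.

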